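# Roll two piston pins onto the inspection line

## Task

Line up the two piston pins for inspection: pushing the top of each pin sideways with a fingertip, roll it across the black mat until it lies still along the yellow line with its middle over the line, so that both lie in a row on it. Roll the pins, do not drag, carry or lift them, and leave the piston, the socket and the carton where they stand.

Things in the scene. Friction and masses are not known exactly. Their poses are not given: they have to be found in the camera images.
- line (a point): centre of the straight yellow line (12 mm wide, 280 mm long, flat) painted on a black rubber mat, at the height of the mat's top. The line runs along this frame's y axis and its x axis is level, across the line; z up. The mat is fixed, level, 360 (x) by 320 (y) by 8 mm. Pressed lightly on top (a few N), a pin rolls half as far as the fingertip moves; let go, it stops within a few mm.
- bright_pin_center (a point): Bright metal piston pin: a smooth cylinder 32 mm in diameter, 80 mm long, about 0.26 kg, with dark bores marked in its ends, lying on the mat. The point is its centre (16 mm above the mat; its top is 16 mm higher). y runs along the cylinder; x and z turn with it as it rolls (z up at the start). It starts 65 to 95 mm to one side of the line, within 4 degrees of parallel; the other pin starts on the other side.
- copper_pin_center (a point): Copper-coloured piston pin: a smooth cylinder 32 mm in diameter, 80 mm long, about 0.26 kg, with dark bores marked in its ends, lying on the mat. The point is its centre (16 mm above the mat; its top is 16 mm higher). y runs along the cylinder; x and z turn with it as it rolls (z up at the start). It starts 65 to 95 mm to one side of the line, within 4 degrees of parallel; the other pin starts on the other side.
- piston: aluminium piston standing on the bench beside the mat, to be left alone: 86 mm in diameter, 70 mm high, origin at the centre of its underside.
- socket: dark steel impact socket standing on the bench beside the mat, to be left alone: 52 mm in diameter, 58 mm high, origin at the centre of its underside.
- carton: open cardboard carton of bolts standing on the bench beside the mat, to be left alone: 100 mm (x) by 130 mm (y), 60 mm high with a flap up to 135 mm high leaning out on its -y side; origin at the centre of its underside.
Things that resemble listed ones, but are neither listed nor needed, are in the scene too. What is shaped like the part that bears bright_pin_center but blue, purple or turquoise is not meant.

How it is judged:
By the outcome, as a careful person would: the job done as asked, in the order asked, and still so for the second after the job is handed in, with the robot touching nothing.
It also fails if it takes over 64 s, if anything falls off the work surface, if the arm or the gripper's body presses on something with over 40 N, if the wrist force passes 120 N, or if a joint passes its speed limit or range.

## Robot

A 7-joint arm with a two-finger parallel gripper is mounted at the origin on the work surface. World frame = base frame: x ahead of the robot, y to its left, z up, the work surface at z = 0. Lengths are in m, angles in rad, forces in N, time in s.
With the tool pointing down it reaches from about 0.425 to 0.825 m from the base axis. Payload 3.6 kg.
Tool frame: the origin (TCP) lies on the centre line of the jaws, within the pads' length; the fingertips stand 8 mm ahead of it and the grasp point (between the pads) lies 11 mm behind it (robot.nose_length is the distance from the TCP to the fingertips, in m); z points along the fingers, y is the line along which they close (so a half turn about z gives the same grasp; the last joint's range is limited). The gripper opens to 85 mm and grips with 20 to 120 N. Pads are 22 mm wide; open, the fingers measure 114 mm over their backs; the gripper's body (76 mm by 85 mm) begins 54 mm behind the grasp point. The pads swing forward as they close: fully open they stand 13 mm farther back than shut.
Start: joints at [1.25, 0.615, -0.013, 1.423, 0.008, 1.103, -0.04], TCP at [0.188, -0.622, 0.239] pointing down, gripper open.
Joint ranges: [-3.12, 3.12], [-0.3, 2.06], [-1.34, 1.32], [0.26, 2.42], [-1.36, 4.5], [0.01, 1.98], [-2.84, 2.84]. Speed limits (rad/s): [2.79, 2.79, 3.14, 3.14, 3.14, 3.14, 3.14].

## Interface

Orientations are given as a unit quaternion [x, y, z, w].
In Python, from cell import robot, telemetry, optics, job gives the robot as it stands. Calls block until the motion is done:
- robot.move_ptp(position, orientation): joint-space move of the TCP to a pose.
- robot.movel(position, frame=None, vel=0.15, guard=None): straight line of the TCP; frame=None keeps the orientation; vel is the mean speed in m/s. With guard (N) it stops when the force on the tool has changed by that much, and returns True; else False.
- robot.move_joints(angles): joint-space move.
- robot.grip(opening): finger opening in m; the grip force is fixed at half the most; returns when the fingers have stopped.
- robot.pause(seconds).
- robot.inverse_kinematics(position, orientation): joint angles nearest the present ones, or None.
- telemetry.observe(): the state.
- optics.get_image(name): name is "scene" or "top" or "wrist"; returns (picture, depth): 480x640x3 uint8, red, green, blue; 480x640 float32, m along the optical axis (not along the pixel's ray), 0 where there is no reading.
- optics.camera_params(name): a dict with "vertical_fov" (degrees; the focal length in pixels is half the picture's height over the tangent of half this angle, whatever the lens; pixels are square), "cx", "cy" (the principal point, pixels), "rvec" (rotation vector, rad) and "tvec" (3), from world to camera coordinates, as OpenCV has them. Camera axes: x right, y down, z forward; pixel columns grow to the right and rows downward; lengths in m; the calibration is good to about 2 mm. The wrist camera is an equidistant fisheye: a pixel r from the principal point sees the ray r / f radians off the axis. A picture is of the moment at which its call begins: read the wrist's pose just before it. camera_params takes no time and is no camera call; for the wrist camera it gives the pose at the moment of the call.
A pose or a line that the arm cannot do raises robot.MotionError and nothing moves.
- job.close_job(): hands the job in; it is judged then, once.
The state is a dict: "time_s": time; "joints": joint angles; "joint_velocities": joint speeds; "effort": joint torques, N m; "ee_pos": TCP position; "tcp_rot": TCP orientation; "ft_force": force on the tool from outside, world axes, zero at the start; "ft_torque": the same for the moment, N m; "opening": finger opening in m; "gripper_force": force on a finger pad.
Only numpy, scipy, OpenCV 4.12 (cv2) and the standard library are available. Lean on these libraries where they do the work, as an engineer would, in place of code of your own. Each camera call takes 0.05 s, during which the arm holds its last target. There are 200 camera calls.

## Working session

There is one attempt and no reset: what is moved stays moved. The work goes in short steps, each a Python script; the robot and the scene stay as the last script left them, time stands still between calls to the robot, and variables do not carry over. Pictures are saved under pics/ and viewed, at most 10 in all, crops included, and the job is handed in when it is done.

```bash
mkdir -p pics; ls; python3 - <<'E'
from cell import robot, telemetry, optics, job
import cv2,numpy as np
for n in("top","scene"):
    im,d=optics.get_image(n); cv2.imwrite(f"pics/{n}0.png",im[:,:,::-1]); np.savez(f"pics/{n}0.npz",im=im,d=d)
    print(n,optics.camera_params(n))
s=telemetry.observe(); print(s["time_s"],s["tcp_rot"],s["ft_force"],s["opening"])
E
```

```text
pics
top {'vertical_fov': 53.6830469772448, 'cx': 313.1778265188138, 'cy': 251.51834097029962, 'rvec': array([ 2.15437408, -2.03020782,  0.2318067 ]), 'tvec': array([-0.02585984,  0.59038153,  0.85304725])}
scene {'vertical_fov': 51.105265444358864, 'cx': 316.35140169945146, 'cy': 238.658653242161, 'rvec': array([ 2.33220384,  1.13631293, -0.32367413]), 'tvec': array([-0.37047583, -0.35031507,  1.31801566])}
0.1 [ 9.89224695e-01  1.46400480e-01 -1.85667024e-04 -1.16912617e-03] [ 0.83389974 -0.59766806 -0.19224932] 0.08556116743278429
```

View pics/top0.png

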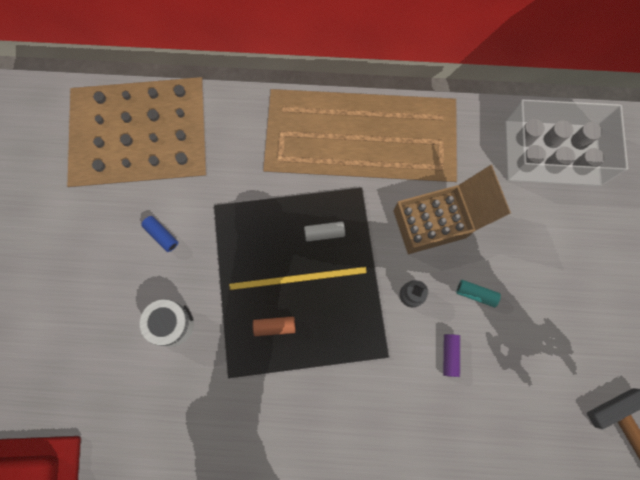

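View pics/scene0.png

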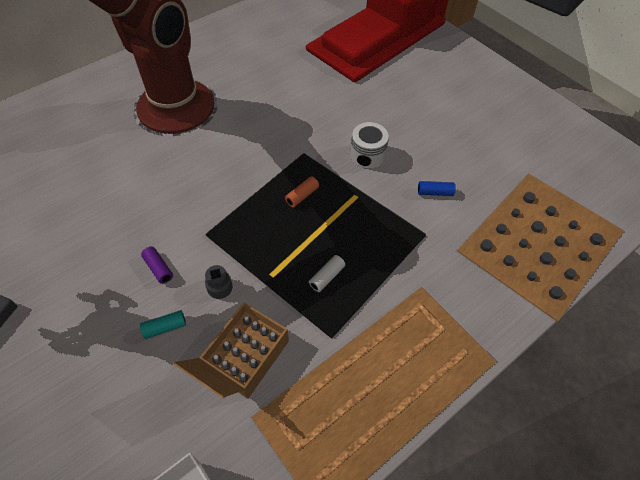

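The top picture shows the bright pin at about (325,231), the copper pin at (274,326) and the yellow line through (298,278). The piston is at (163,322), the socket at (413,293) and the carton at (436,218), all clear of the mat. The scene view agrees, and the pins don't overlap along the line.

```bash
cat > h.py <<'E'
from cell import robot, telemetry, optics, job
import cv2,numpy as np
from scipy.spatial.transform import Rotation as R
def rays(px,p,fish=False):
    f=240/np.tan(np.radians(p["vertical_fov"])/2)
    q=(np.asarray(px,float)-[p["cx"],p["cy"]])/f
    if fish:
        t=np.linalg.norm(q,axis=1,keepdims=True); q=q/np.maximum(t,1e-9)*np.tan(t)
    Rm=cv2.Rodrigues(p["rvec"])[0]
    return -Rm.T@p["tvec"], np.c_[q,np.ones(len(q))]@Rm
def plane(px,p,z,fish=False):
    c,d=rays(px,p,fish); return c+d*((z-c[2])/d[:,2])[:,None]
def masks(im):
    h=cv2.cvtColor(im,cv2.COLOR_RGB2HSV); H,S,V=[h[...,i].astype(int) for i in range(3)]
    return dict(line=(H>20)&(H<32)&(S>170)&(V>120), copper=(H<14)&(S>110)&(V>60), bright=(S<60)&(V>60))
def biggest(m,roi):
    m=(m&roi).astype(np.uint8)
    n,l,s,c=cv2.connectedComponentsWithStats(m); k=1+np.argmax(s[1:,4]); return l==k
def measure(name="top",im=None,p=None):
    if im is None: p=optics.camera_params(name); im,_=optics.get_image(name)
    fish=name=="wrist"; out={}
    # mat region: dark area filled
    g=(im.max(2)<45).astype(np.uint8); l=biggest(g>0,np.ones(g.shape,bool)).astype(np.uint8)
    cs,_=cv2.findContours(l,cv2.RETR_EXTERNAL,cv2.CHAIN_APPROX_NONE)
    roi=cv2.fillConvexPoly(np.zeros_like(g),cv2.convexHull(max(cs,key=cv2.contourArea)),1)
    roi=cv2.erode(roi,np.ones((9,9)))>0
    for k,m in masks(im).items():
        b=biggest(m,roi); ys,xs=np.nonzero(b)
        W=plane(np.c_[xs,ys],p,.008 if k=="line" else .024,fish)[:,:2]
        (cx,cy),(a,bb),_=r=cv2.minAreaRect((W*1000).astype(np.float32))
        e=np.linalg.eigh(np.cov((W-W.mean(0)).T))[1][:,1]
        if e@[0,1]<0:e=-e
        out[k]=(np.array([cx,cy])/1000,W.mean(0),np.degrees(np.arctan2(-e[0],e[1])),sorted((a,bb)))
    return out
def report(o):
    for k,v in o.items(): print(k,v[0].round(4),v[1].round(4),"yaw %.1f"%v[2],np.round(v[3]))
    a=np.radians(o["line"][2]); X=np.array([np.cos(a),np.sin(a)]);Y=np.array([-np.sin(a),np.cos(a)])
    for k in("bright","copper"):
        for i in(0,1):
            d=o[k][i]-o["line"][1]; print(k,"in line: x %.1f y %.1f mm, dyaw %.1f"%(d@X*1e3,d@Y*1e3,o[k][2]-o["line"][2]))
E
python3 - <<'E'
from h import *
for n in("top","scene"):
    report(measure(n,np.load(f"pics/{n}0.npz")["im"],optics.camera_params(n)))
    d=np.load(f"pics/{n}0.npz")["d"]
E
```

```text
Traceback (most recent call last):
  File "h.py", line 28, in measure
    b=biggest(m,roi); ys,xs=np.nonzero(b)
  File "h.py", line 18, in biggest
    n,l,s,c=cv2.connectedComponentsWithStats(m); k=1+np.argmax(s[1:,4]); return l==k
                                                     ~~~~~~~~~^^^^^^^^^
ValueError: attempt to get argmax of an empty sequence
```

```bash
python3 - <<'E'
s=open("h.py").read()
a=s.index("    # mat region"); b=s.index("    for k,m in masks(im)")
s=s[:a]+'''    allm=masks(im); v,u=np.mgrid[:480,:640]; G=plane(np.c_[u.ravel(),v.ravel()],p,.008,fish)
    lb=biggest(allm["line"],np.ones(u.shape,bool)); c=G[lb.ravel()].mean(0)
    roi=(np.linalg.norm((G-c)[:,:2],axis=1)<.145).reshape(u.shape)
'''+s[b:].replace("masks(im).items()","allm.items()")
open("h.py","w").write(s)
E
python3 - <<'E'
from h import *
for n in("top","scene"):
    im=np.load(f"pics/{n}0.npz")["im"]
    report(measure(n,im,optics.camera_params(n)))
    if n=="top":
        print([ (t,im[y,x]) for t,x,y in(("mat",300,215),("bright",325,231),("cop",274,326),("line",298,278))])
E
```

```text
Traceback (most recent call last):
  File "h.py", line 23, in measure
    lb=biggest(allm["line"],np.ones(u.shape,bool)); c=G[lb.ravel()].mean(0)
  File "h.py", line 18, in biggest
    n,l,s,c=cv2.connectedComponentsWithStats(m); k=1+np.argmax(s[1:,4]); return l==k
                                                     ~~~~~~~~~^^^^^^^^^
ValueError: attempt to get argmax of an empty sequence
```

```bash
python3 - <<'E'
from h import *
for n,P in(("top",(("mat",300,215),("bright",325,231),("bright",325,238),("cop",274,326),("line",298,278))),("scene",(("bright",327,273),("cop",302,192),("line",315,234)))):
    im=np.load(f"pics/{n}0.npz")["im"];h=cv2.cvtColor(im,cv2.COLOR_RGB2HSV)
    for t,x,y in P: print(n,t,im[y,x],h[y,x])
sed=open("h.py").read().replace("(H>20)&(H<32)&(S>170)&(V>120)","(H>18)&(H<34)&(S>150)&(V>90)"); open("h.py","w").write(sed)
for n in("top","scene"):
    im=np.load(f"pics/{n}0.npz")["im"]
    import importlib,h as hh; importlib.reload(hh)
    try: hh.report(hh.measure(n,im,optics.camera_params(n)))
    except Exception as e: print(e)
E
```

```text
top mat [38 35 32] [15 40 38]
top bright [133 132 128] [ 24  10 133]
top bright [84 84 80] [30 12 84]
top cop [130  80  58] [  9 141 130]
top line [210 173  73] [ 22 166 210]
scene bright [119 117 113] [ 20  13 119]
scene cop [117  61  43] [  7 161 117]
scene line [196 154  42] [ 22 200 196]
line [0.548  0.0381] [0.5488 0.0343] yaw 10.6 [ 14. 279.]
copper [0.4466 0.0782] [0.4468 0.0782] yaw 7.0 [34. 83.]
bright [ 0.6467 -0.0102] [ 0.6465 -0.0095] yaw 9.7 [34. 84.]
bright in line: x 88.1 y -61.7 mm, dyaw -0.9
bright in line: x 88.0 y -61.0 mm, dyaw -0.9
copper in line: x -92.3 y 62.0 mm, dyaw -3.6
copper in line: x -92.1 y 62.0 mm, dyaw -3.6
line [0.5491 0.0337] [0.5511 0.0229] yaw 10.5 [ 13. 273.]
copper [0.4473 0.0728] [0.4499 0.0696] yaw 0.9 [36. 85.]
bright [ 0.6466 -0.0104] [ 0.6466 -0.0095] yaw 11.9 [31. 92.]
bright in line: x 87.8 y -50.2 mm, dyaw 1.4
bright in line: x 88.0 y -49.4 mm, dyaw 1.4
copper in line: x -93.0 y 68.0 mm, dyaw -9.7
copper in line: x -90.9 y 64.4 mm, dyaw -9.7
```

```bash
cat >> h.py <<'E'
def ori(yawdeg,flip=False):
    a=np.radians(yawdeg); X=np.array([np.cos(a),np.sin(a),0]);Y=np.array([-np.sin(a),np.cos(a),0]);s=-1 if flip else 1
    return R.from_matrix(np.c_[s*Y,s*X,[0,0,-1]]).as_quat()
FL=False
def stroke(c,yaw,d,twist=0,back=None,off=0,force=3,vel=.12,hi=.064):
    """roll pin at c (xy) by signed d along its x; tool starts d/2 behind its top"""
    a=np.radians(yaw); X=np.array([np.cos(a),np.sin(a)]);Y=np.array([-np.sin(a),np.cos(a)])
    b=-d/2 if back is None else back
    s=np.asarray(c)+b*X+off*Y; e=s+2*d*X
    robot.movel(list(s)+[hi],frame=ori(yaw,FL),vel=.25)
    robot.movel(list(s)+[.053],vel=.1)
    hit=robot.movel(list(s)+[.042],vel=.012,guard=force)
    o=telemetry.observe(); z=o["ee_pos"][2]; f0=o["ft_force"]
    robot.movel(list(e)+[z],frame=ori(yaw+twist,FL),vel=vel)
    o2=telemetry.observe()
    robot.movel(list(e)+[hi],vel=.15)
    print("hit",hit,"z %.4f"%z,"f",f0.round(1) if hasattr(f0,'round') else f0,"end f",np.round(o2["ft_force"],1),"t %.1f"%telemetry.observe()["time_s"])
    return np.asarray(c)+d*X
E
python3 - <<'E'
from h import *
robot.grip(0)
c=np.array([.4468,.0782])
for fl in(0,1): print(fl,robot.inverse_kinematics([*c,.10],ori(7,fl)))
robot.move_ptp([*c-[.011,0],.11],ori(7,FL))
print(telemetry.observe()["time_s"])
stroke(c,7,.020,twist=1)
robot.movel([*c,.15],vel=.25)
p=optics.camera_params("wrist");im,d=optics.get_image("wrist"); np.savez("pics/w1.npz",im=im,**p); a=im
b,_=optics.get_image("scene"); t,_=optics.get_image("top"); np.savez("pics/s1.npz",s=b,t=t)
cv2.imwrite("pics/m1.png",cv2.resize(np.vstack([np.hstack([a,b]),np.hstack([t,t*0])])[:,:,::-1],(800,600)))
print(telemetry.observe()["time_s"])
E
```

```text
0 [ 0.06886885  0.56854645 -0.41996803  2.11679561  0.44117747  0.5399653
 -0.55369671]
1 [ 0.48270606  0.82599302 -1.15181743  2.10551929  1.00049015  0.92381759
  2.00260635]
3.5333
hit True z 0.0475 f [-0.2 -0.6  5.3] end f [0.6 0.8 6.6] t 5.4
6.1
```

View pics/m1.png

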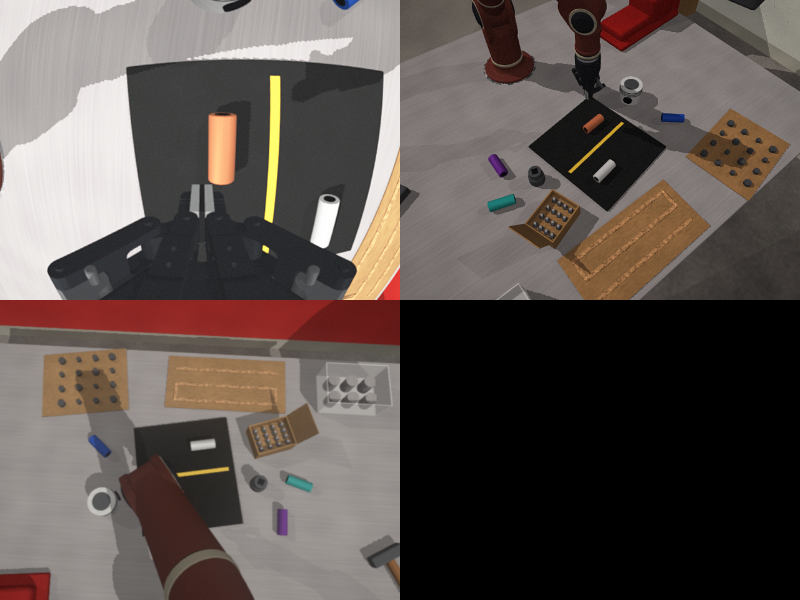

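The wrist picture (half-scale mosaic, upper left) shows the copper pin at about (222,148), nearer the yellow line at x≈272 and still parallel-ish. The bright pin is undisturbed at about (325,220). The arm blocks the top view, so I'll measure with the wrist camera.

```bash
cat >> h.py <<'E'
L0=np.array([.5488,.0343]); LY=10.6
def wm(z=.15,save=None):
    p=optics.camera_params("wrist"); im,_=optics.get_image("wrist")
    if save: np.savez(save,im=im,**p)
    return rel(measure("wrist",im,p))
def rel(o):
    l=o["line"]; a=np.radians(l[2]); X=np.array([np.cos(a),np.sin(a)]);Y=np.array([-np.sin(a),np.cos(a)])
    print("line yaw %.1f off %.1f mm size"%(l[2],(l[1]-L0)@X*1e3),np.round(l[3]))
    for k in("bright","copper"):
        for i in(0,1):
            d=o[k][i]-l[1]; print(k,i,o[k][i].round(4),"x %.1f dyaw %.1f"%(d@X*1e3,o[k][2]-l[2]),np.round(o[k][3]))
    return o
E
python3 - <<'E'
from h import *
z=np.load("pics/w1.npz"); rel(measure("wrist",z["im"],{k:z[k] for k in z.files}))
z=np.load("pics/s1.npz"); rel(measure("scene",z["s"],optics.camera_params("scene")))
h=cv2.cvtColor(np.load("pics/w1.npz")["im"],cv2.COLOR_RGB2HSV); print(h[300,350:382:4].tolist(),h[250,420:456:4].tolist())
E
```

```text
line yaw 10.6 off -0.1 mm size [ 14. 207.]
bright 0 [0.5336 0.1013] x -2.5 dyaw 62.4 [252. 273.]
bright 1 [0.52   0.1086] x -14.5 dyaw 62.4 [252. 273.]
copper 0 [0.4707 0.0775] x -68.7 dyaw -0.5 [32. 88.]
copper 1 [0.472  0.0814] x -66.7 dyaw -0.5 [32. 88.]
line yaw 10.5 off 0.2 mm size [ 13. 277.]
bright 0 [ 0.6463 -0.0105] x 87.5 dyaw 1.5 [32. 93.]
bright 1 [ 0.6459 -0.0097] x 87.3 dyaw 1.5 [32. 93.]
copper 0 [0.4701 0.0797] x -69.3 dyaw -1.5 [36. 94.]
copper 1 [0.4703 0.0806] x -68.9 dyaw -1.5 [36. 94.]
[[120, 4, 57], [30, 8, 62], [40, 12, 65], [30, 8, 65], [75, 7, 70], [60, 16, 62], [105, 8, 63], [30, 8, 63]] [[75, 8, 64], [150, 4, 61], [120, 32, 63], [30, 143, 255], [30, 142, 255], [30, 142, 255], [29, 162, 255], [113, 16, 64], [168, 19, 67]]
```

```bash
sed -i 's/def masks(im):/def masks(im,vb=60):/; s/(S<60)&(V>60)/(S<60)\&(V>vb)/; s/allm=masks(im)/allm=masks(im,110 if fish else 60)/' h.py
python3 - <<'E'
from h import *
a=np.radians(10.6);X=np.array([np.cos(a),np.sin(a)])
c=np.array([.4705,.0785])
stroke(c,10.2,.020); c=c+.0235*X
stroke(c,10.2,.020); c=c+.0235*X
robot.movel([*(c-.03*X),.15],vel=.25)
wm(save="pics/w2.npz")
print(telemetry.observe()["time_s"])
E
```

```text
hit True z 0.0475 f [-0.5  0.2  5.2] end f [0.5 0.2 7. ] t 8.2
hit True z 0.0476 f [-0.8 -0.1  4.8] end f [-1.  -0.2  4.9] t 10.0
line yaw 10.7 off 1.2 mm size [ 13. 204.]
bright 0 [0.5136 0.2127] x -2.7 dyaw -89.6 [ 41. 194.]
bright 1 [0.511  0.2083] x -6.1 dyaw -89.6 [ 41. 194.]
copper 0 [0.5176 0.0842] x -22.7 dyaw -0.3 [32. 89.]
copper 1 [0.5182 0.0886] x -21.2 dyaw -0.3 [32. 89.]
10.5583
```

```bash
python3 - <<'E'
from h import *
a=np.radians(10.6);X=np.array([np.cos(a),np.sin(a)])
c=np.array([.5176,.0855])
stroke(c,10.3,.0185); c=c+.022*X
robot.movel([*(c-.03*X),.15],vel=.25)
o=measure("wrist"); 
for i in(0,1): print(o["copper"][i],"x %.1f"%((o["copper"][i]-L0)@X*1e3),o["copper"][2:],o["line"])
# go to bright
robot.movel([.63,-.006,.12],frame=ori(10),vel=.3)
print(telemetry.observe()["time_s"])
wm(save="pics/w3.npz")
s,_=optics.get_image("scene"); cv2.imwrite("pics/s3.png",s[:,:,::-1])
w=np.load("pics/w3.npz")["im"]; cv2.imwrite("pics/m3.png",cv2.resize(np.hstack([w,s])[:,:,::-1],(800,300)))
E
```

```text
hit True z 0.0477 f [-0.6 -0.1  5.3] end f [-0.1  0.2  4.8] t 12.6
[0.54055518 0.08804622] x 1.8 (np.float64(10.250812554251535), [32.82851791381836, 87.71834564208984]) (array([0.52640063, 0.15217647]), array([0.52765396, 0.14591179]), np.float64(13.752793469854714), [12.783109664916992, 47.39665222167969])
[0.5418094  0.09137609] x 3.6 (np.float64(10.250812554251535), [32.82851791381836, 87.71834564208984]) (array([0.52640063, 0.15217647]), array([0.52765396, 0.14591179]), np.float64(13.752793469854714), [12.783109664916992, 47.39665222167969])
13.8417
line yaw 10.7 off -0.7 mm size [ 13. 154.]
bright 0 [ 0.6483 -0.0226] x 88.0 dyaw -1.0 [ 33. 109.]
bright 1 [ 0.6459 -0.0111] x 87.8 dyaw -1.0 [ 33. 109.]
copper 0 [0.5402 0.0845] x 1.6 dyaw -3.6 [34. 69.]
copper 1 [0.5439 0.0846] x 5.2 dyaw -3.6 [34. 69.]
```

View pics/m3.png

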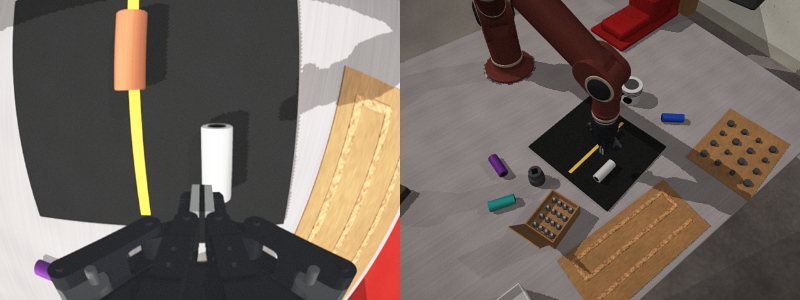

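The copper pin lies on the line at about (128,50) in the wrist half, about 1–2 mm off centre. The bright pin at (216,160) is still in its start place. Next I'll roll it back toward the line.

```bash
python3 - <<'E'
from h import *
a=np.radians(10.6);X=np.array([np.cos(a),np.sin(a)])
c=np.array([.6465,-.0098])
for i in range(3):
    stroke(c,9.7+.2*i,-.020,twist=.3); c=c-.0232*X
Y=np.array([-X[1],X[0]])
robot.movel([*(c+.05*X-.03*Y),.15],vel=.25)
wm(save="pics/w4.npz"); w=np.load("pics/w4.npz")["im"]; cv2.imwrite("pics/w4.png",w[:,:,::-1])
print(telemetry.observe()["time_s"])
E
```

```text
hit True z 0.0472 f [ 0.9 -0.   3.5] end f [ 0.4 -1.9  4.5] t 15.9
hit True z 0.0479 f [ 0.8 -0.6  4. ] end f [0.4 0.3 0.5] t 17.7
hit True z 0.0479 f [ 0.9 -0.1  4. ] end f [0.6 0.  0.6] t 19.5
line yaw 10.1 off -2.8 mm size [ 13. 155.]
bright 0 [ 0.5535 -0.1355] x -22.5 dyaw -93.7 [ 42. 141.]
bright 1 [ 0.5634 -0.1302] x -11.8 dyaw -93.7 [ 42. 141.]
copper 0 [0.5404 0.0836] x 3.2 dyaw -2.4 [34. 67.]
copper 1 [0.5437 0.0832] x 6.5 dyaw -2.4 [34. 67.]
20.15
```

View pics/w4.png

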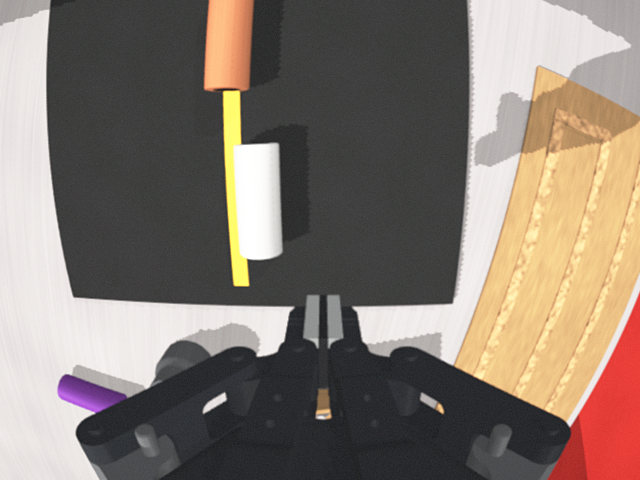

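The bright pin is at about (258,200), just right of the line at (235,200). The mask picked the bench instead, so I'll fix the ROI on the known line centre and re-measure the saved picture.

```bash
sed -i 's/; c=G\[lb.ravel()\].mean(0)/; c=np.array([.5488,.0343,0])/' h.py
cat >> h.py <<'E'
def absx(o):
    a=np.radians(LY);X=np.array([np.cos(a),np.sin(a)])
    lp=o["line"]
    for k in("bright","copper","line"):
        print(k,o[k][0].round(4),"x0 %.1f x1 %.1f"%tuple((o[k][i]-L0)@X*1e3 for i in(0,1)),"yaw %.1f"%o[k][2],np.round(o[k][3]))
E
python3 - <<'E'
from h import *
z=np.load("pics/w4.npz"); absx(measure("wrist",z["im"],{k:z[k] for k in z.files}))
E
```

```text
bright [ 0.5808 -0.0261] x0 20.3 x1 20.5 yaw 10.5 [33. 86.]
copper [0.5402 0.0848] x0 0.8 x1 3.9 yaw 8.9 [34. 70.]
line [ 0.5588 -0.0239] x0 -0.8 x1 -3.3 yaw 10.1 [ 13. 155.]
```

```bash
python3 - <<'E'
from h import *
a=np.radians(10.6);X=np.array([np.cos(a),np.sin(a)]);Y=np.array([-X[1],X[0]])
c=np.array([.5808,-.0250])
stroke(c,10.5,-.0175)
robot.movel([*(L0+.0*X-.125*Y),.17],vel=.3)
p=optics.camera_params("wrist");im,_=optics.get_image("wrist")
np.savez("pics/w5.npz",im=im,**p); cv2.imwrite("pics/w5.png",im[:,:,::-1])
absx(measure("wrist",im,p))
robot.move_joints([1.25+3.14159*0-2.3,0.615,-0.013,1.423,0.008,1.103,-0.04]) if 0 else None
print(telemetry.observe()["time_s"])
E
```

```text
hit True z 0.0478 f [-0.2 -0.6  3. ] end f [ 0.6 -0.   1.1] t 22.2
bright [ 0.5634 -0.0273] x0 3.0 x1 3.2 yaw 11.0 [32. 86.]
copper [0.5429 0.0686] x0 0.5 x1 2.3 yaw -6.6 [33. 40.]
line [ 0.5708 -0.0865] x0 -0.6 x1 -0.2 yaw 13.3 [13. 27.]
22.8083
```

View pics/w5.png

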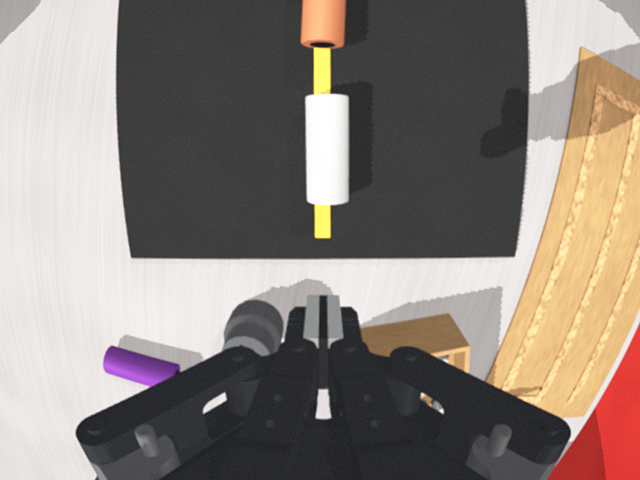

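The bright pin at about (327,150) lies on the line, about 3 mm to the +x side. The copper pin at (322,20) is nearly centred. I'll make a small correction, then clear the arm and measure from the top camera.

```bash
python3 - <<'E'
from h import *
a=np.radians(10.6);X=np.array([np.cos(a),np.sin(a)]);Y=np.array([-X[1],X[0]])
stroke(np.array([.5634,-.0265]),10.8,-.003,vel=.03)
robot.movel([*(L0-.125*Y),.17],vel=.3)
absx(measure("wrist"))
robot.move_ptp([.40,-.40,.25],ori(-45))
im,_=optics.get_image("top"); p=optics.camera_params("top"); np.savez("pics/t6.npz",im=im); cv2.imwrite("pics/t6.png",im[:,:,::-1])
o=measure("top",im,p); absx(o)
print(telemetry.observe()["time_s"])
E
```

```text
hit True z 0.0481 f [0.1 0.3 4.1] end f [-0.1 -0.2  2.9] t 24.9
bright [ 0.5608 -0.0274] x0 0.5 x1 0.3 yaw 11.0 [33. 85.]
copper [0.5429 0.0686] x0 0.5 x1 2.2 yaw -11.9 [33. 40.]
line [ 0.5709 -0.0869] x0 -0.6 x1 -1.9 yaw 11.4 [12. 26.]
bright [ 0.561  -0.0272] x0 0.6 x1 0.8 yaw 10.7 [35. 86.]
copper [0.5401 0.0919] x0 2.1 x1 2.0 yaw 7.5 [34. 84.]
line [0.5258 0.1546] x0 -0.5 x1 -0.0 yaw 9.4 [13. 43.]
26.875
```

View pics/t6.png

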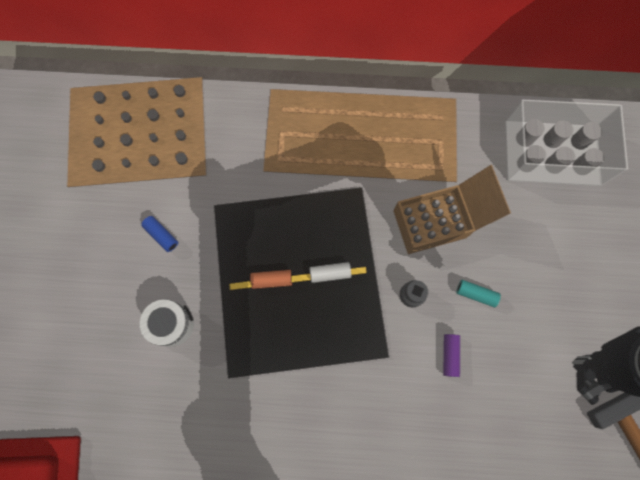

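Both pins lie in a row on the line at about (272,279) and (330,272), with the piston, socket and carton in place. The bright pin is good (0.6 mm off, parallel). The copper pin is 2 mm to the +x side and still turned about -3°, so I'll roll its far end back a little with a light twist.

```bash
python3 - <<'E'
from h import *
robot.move_ptp([.545,.12,.12],ori(7.5))
stroke(np.array([.5401,.0910]),7.5,-.003,twist=5,off=.026,vel=.03)
robot.movel([.52,.09,.17],vel=.3)
absx(measure("wrist"))
robot.move_ptp([.40,-.40,.25],ori(-45))
im,_=optics.get_image("top"); np.savez("pics/t7.npz",im=im)
absx(measure("top",im,optics.camera_params("top")))
print(telemetry.observe()["time_s"])
E
```

```text
hit True z 0.0480 f [ 0.5 -0.2  4.6] end f [-0.1 -0.   2.2] t 30.7
bright [0.5278 0.006 ] x0 -25.8 x1 -24.6 yaw 11.6 [13. 52.]
copper [0.5381 0.0879] x0 -0.7 x1 1.4 yaw 10.0 [33. 88.]
line [0.5263 0.1522] x0 -0.4 x1 -0.1 yaw 11.5 [13. 48.]
bright [ 0.5611 -0.0272] x0 0.7 x1 0.8 yaw 10.8 [35. 86.]
copper [0.5379 0.0915] x0 -0.2 x1 -0.3 yaw 7.2 [35. 84.]
line [0.5486 0.0339] x0 -0.3 x1 -0.1 yaw 10.8 [13. 37.]
33.125
```

```bash
python3 - <<'E'
from h import *
im=np.load("pics/t7.npz")["im"]; c=im[255:305,220:370]; cv2.imwrite("pics/c7.png",cv2.resize(c,(750,250),interpolation=cv2.INTER_NEAREST)[:,:,::-1])
p=optics.camera_params("top"); V=im.max(2).astype(float)
# side edges at half-contrast, per column, lines fitted
for n,(a,b,y0) in dict(copper=(257,288,279),bright=(315,347,272)).items():
    E=[]
    for x in range(a,b):
        col=V[y0-18:y0+19,x]; th=(col.min()+np.median(V[y0-4:y0+5,a:b]))/2; 
        on=np.nonzero(col>th)[0]; i,j=on[0],on[-1]
        E.append((x,y0-18+i-(col[i]-th)/(col[i]-col[i-1]),y0-18+j+(col[j]-th)/(col[j]-col[j+1])))
    E=np.array(E)
    for k in(1,2):
        W=plane(E[:,[0,k]],p,.024); f=cv2.fitLine(W[:,:2].astype(np.float32),cv2.DIST_HUBER,0,.001,.001).ravel(); f=f*np.sign(f[1]); print(n,k,"yaw %.1f"%np.degrees(np.arctan2(-f[0],f[1])))
E
```

```text
copper 1 yaw 8.1
copper 2 yaw 8.0
bright 1 yaw 10.5
bright 2 yaw 10.9
```

View pics/c7.png

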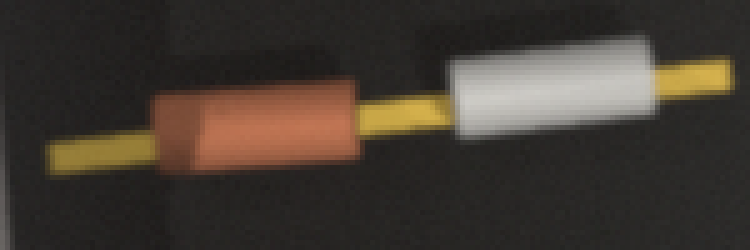

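The crop shows copper at (255,125) and bright at (553,88), both centred on the line. The copper pin is about 2.5° off parallel, less than the 4° start tolerance, and taking that out would mean dragging it. Handing in.

```bash
python3 -c "
from h import *
print(job.close_job())"
```

```text
the job is handed in; nothing more can be done
None
```

Both pins were rolled onto the yellow line and lie in a row on it, middles within about 1 mm; bright is parallel, copper still about 2.5° off, and the job is handed in (about 33 s used).

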